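Clear slotted weights off the lab bench into the storage tray

ROBOT

A 6-joint arm with a two-finger parallel gripper is mounted at the origin on the work surface. World frame = base frame: x ahead of the robot, y to its left, z up, the work surface at z = 0. Lengths are in m, angles in rad, forces in N, time in s.
With the tool pointing down it reaches from about 0.35 to 0.975 m from the base axis. Payload 4.9 kg.
Tool frame: the origin (TCP) lies on the centre line of the jaws, within the pads' length; the fingertips stand 11 mm ahead of it and the grasp point (between the pads) lies 8 mm behind it (manip.finger_overhang is the distance from the TCP to the fingertips, in m); y points along the fingers, z is the direction in which the jaws open and shut, and the axes are right-handed (so a half turn about y gives the same grasp; the last joint's range is limited). The gripper opens to 85 mm and grips with 20 to 120 N. Pads are 22 mm wide; open, the fingers measure 114 mm over their backs; the gripper's body (76 mm by 85 mm) begins 54 mm behind the grasp point. The pads swing forward as they close: fully open they stand 13 mm farther back than shut.
Start: joints at [0.996, 0.053, 1.613, -0, 1.476, -0.119], TCP at [0.275, 0.561, 0.242] pointing down, gripper open.
Joint ranges: [-3.01, 3.01], [-1.01, 2.22], [0.06, 2.58], [-1.02, 4.17], [0.09, 2.62], [-3.14, 3.14]. Speed limits (rad/s): [2.57, 2.57, 3.14, 3.14, 3.14, 3.14].

INTERFACE

Orientations are given as a unit quaternion [w, x, y, z].
In Python, from plant import readout, cams, workorder, manip gives the robot as it stands.
- The arm moves only by the tool play_rows, never from a script. Its arguments are lists of equal length, an entry for each row: "slide": the shift along the tool's x, y, z in cm, a list of three; "yaw": the turn about the tool's y in degrees; "grip": the closure, from -1 (fully open) to 1 (shut), so that 0 is half open. In form: {"slide": [[x, y, z], ...], "yaw": [yaw, ...], "grip": [grip, ...]}. A call has 1 to 12 rows; each row shifts and turns the commanded pose from where the row before left it, along the tool's axes as they then stand; what a row does not reach is not made up. A row lasts 1/10 s, in which the tool goes at most 50 mm and 8.59 degrees, less where a joint would pass 70% of its speed; a pose out of reach is approached as far as the arm can. A call with a gripper value outside its range is refused whole. The fingers move at their own pace and stop on an object; the grip force is fixed at half the most. Time passes only in rows, so rows that do not move let the fingers close. It gives the time, the measured TCP pose, the force and the opening at its end, in the units of the state.
- readout.state(): the state, without advancing time (a new reading comes with each control period).
- cams.grab_frame(name): name is "side" or "top"; returns a dict with "image" (384x512x3 uint8, red, green, blue), "mtx" (3x3 intrinsics, pixels), "R" (3x3) and "t" (3): a world point X has camera coordinates R X + t. Camera axes: x right, y down, z forward; pixel columns grow to the right and rows downward; lengths in m; the calibration is good to about 2 mm. A picture is of the moment at which its call begins. There is no depth.
- workorder.job_done(): hands the job in, once; it reports no verdict.
The state is a dict: "time": time; "joint_pos": joint angles; "joint_vel": joint speeds; "joint_efforts": joint torques, N m; "tool_pos": TCP position; "tool_rot": TCP orientation; "contact_force": force on the tool from outside, world axes, zero at the start; "ft_torque": the same for the moment, N m; "gripper_width": opening from 0.0 (shut) to 1.0 (fully open).
Only numpy, scipy, OpenCV 4.12 (cv2) and the standard library are available. Lean on these libraries where they do the work, as an engineer would, in place of code of your own. Each camera call takes 0.05 s, during which the arm holds its last target.

TASK

Clear up the physics bench: with closed fingertips, sweep the three loose brass slotted weights along the bench top and over its far edge, so that all three drop into the storage tray parked against that edge. Slide them gently all the way, without pinching, flicking or lifting them, and leave the aluminium cup, the rubber stopper, the calculator and the calorimeter stand in their places.

Things in the scene. Friction and masses are not known exactly. Their poses are not given: they have to be found in the camera images.
- weight_a_center (a point): centre (half-way up) of the large slotted weight: a flat brass disc 50 mm across, 12.5 mm thick, 200 g, with a 5 mm slot from rim to centre; it starts lying flat on the bench top
- weight_b_center (a point): centre (half-way up) of a small slotted weight: a flat brass disc 40 mm across, 10 mm thick, 100 g, with a 5 mm slot; it starts lying flat on the bench top
- weight_c_center (a point): centre (half-way up) of the other small slotted weight, the same as weight_b: 40 mm across, 10 mm thick, 100 g; it starts lying flat on the bench top
- tray: dark grey open tray in a trolley parked against the bench's far edge (gap 2-6 mm), fixed; 312 mm (x) by 427 (y) by 75 high. Origin: centre of its underside, 79 mm below the bench top; axes as the world's. Flat rim 13 mm wide all round, its top 4 mm below the bench top; opening inside it 286 mm (x) by 401 (y), centred. Foam-topped floor 9 mm above the origin; a few things lie in the far half
- bench_edge (a point): point on the straight far edge of the flat bench top (the edge runs along y at this x; the bench top is at this height, z = 0)
- cup: loose aluminium calorimeter cup standing open end up on the bench, 58 mm across at the rim, 60 mm high; origin at the centre of its underside; to be left in place
- stopper: loose black rubber stopper standing on the bench, 34 mm across at the foot, 28 mm high; origin at the centre of its underside; to be left in place
- calculator: loose black handheld calculator lying flat on the bench, 190 mm long (its x axis), 86 mm wide, 18 mm thick; origin at the centre of its underside; to be left in place
- stand: fixed calorimeter stand: three-legged base reaching 110 mm from its axis, steel pot 74 mm across on a post, 186 mm high in all, a wooden handle rod reaching 105 mm along its +y axis at 160 mm height; origin on its axis at bench level; to be left in place
There are look-alikes about, which are no part of the job. Leave any green look-alike of the part that bears weight_c_center alone.

How it is judged:
At the end, for the whole second after the job is handed in: All three weights lie inside the tray, their centres within its walls and at least 20 mm below its rim; the cup, the stopper and the calculator are within 15 mm of where they started (x of weight_a_center in the frame of tray between -0.15 and 0.15 m and y of weight_a_center in the frame of tray between -0.205 and 0.205 m and z of weight_a_center in the frame of tray between 0 and 0.055 m and x of weight_b_center in the frame of tray between -0.15 and 0.15 m and y of weight_b_center in the frame of tray between -0.205 and 0.205 m and z of weight_b_center in the frame of tray between 0 and 0.055 m and x of weight_c_center in the frame of tray between -0.15 and 0.15 m and y of weight_c_center in the frame of tray between -0.205 and 0.205 m and z of weight_c_center in the frame of tray between 0 and 0.055 m and distance of each of cup, stopper, calculator from where it was at the start of the episode below 0.015 m); the robot touches nothing.
It fails at once if a weight is lifted: its centre more than 25 mm above the bench top (height (world z) of any of weight_a_center, weight_b_center, weight_c_center above 0.025 m).
It fails at once if a weight is pinched or rammed: more than 20 N between the fingers and it (contact force between the fingers and weight_a above 20 N or contact force between the fingers and weight_b above 20 N or contact force between the fingers and weight_c above 20 N).
It fails at once if a weight is flicked: it goes faster than 0.6 m/s on the bench ((linear speed of weight_a above 0.6 m/s and height (world z) of weight_a_center above 0 m) or (linear speed of weight_b above 0.6 m/s and height (world z) of weight_b_center above 0 m) or (linear speed of weight_c above 0.6 m/s and height (world z) of weight_c_center above 0 m)).
It fails at once if the cup, the stopper or the calculator is moved by more than 15 mm or tipped by more than 0.3 rad (distance of any of cup, stopper, calculator from where it was at the start of the episode above 0.015 m or angle between any of cup, stopper, calculator's own z axis and vertical above 0.3 rad).
It fails at once if the calorimeter stand is struck (more than 3 N) (contact force between any of the fingers, the arm and stand above 3 N).
It also fails if it takes over 61 s, if anything falls off the work surface, if the arm or the gripper's body presses on something with over 40 N, if the wrist force passes 120 N, or if a joint passes its speed limit or range.

## Working session

There is one attempt and no reset: what is moved stays moved. The work goes in short steps, Python scripts to look and compute and a tool call to move; the robot and the scene stay as the last step left them, time stands still between calls to the robot, and variables do not carry over. Pictures are saved under pics/ and viewed, and the job is handed in when it is done.

Besides the shell and the picture viewer there is one more tool, called after "Emit:" by a JSON object that holds its "fn" and its "kwargs", one argument or row to a line. play_rows: Moves the arm, as the interface text tells. Its arguments: {"type":"object","properties":{"slide":{"type":"array","items":{"type":"array","items":{"type":"number"}}},"yaw":{"type":"array","items":{"type":"number"}},"grip":{"type":"array","items":{"type":"number"}}},"required":["slide","yaw","grip"]}

```bash
mkdir -p pics; ls; python3 - <<'E'
from plant import readout, cams, workorder, manip
import cv2
print(readout.state()); print(manip.finger_overhang)
for n in("top","side"):
    f=cams.grab_frame(n); cv2.imwrite(f"pics/{n}0.png",f["image"][:,:,::-1]); print(n,f["mtx"],f["R"],f["t"])
E
```

```text
pics
{'time': 0.0, 'joint_pos': array([ 9.96015899e-01,  5.33534550e-02,  1.61429098e+00,  1.20665327e-05,
        1.47599008e+00, -1.18995991e-01]), 'joint_vel': array([ 2.21737988e-04,  3.57574783e-05,  4.03800800e-04, -8.06041342e-04,
       -1.24470995e-03, -5.09879929e-04]), 'joint_efforts': array([-1.57192455e-03, -3.93668139e+01, -3.70175278e+01, -7.51061089e-05,
        6.63031722e-03,  1.38969924e-05]), 'tool_pos': array([0.27477223, 0.56069619, 0.2410669 ]), 'tool_rot': array([-0.68814645,  0.68950138, -0.16000265,  0.15950381]), 'contact_force': array([ 0.11876903,  0.15324112, -0.23235084]), 'ft_torque': array([-0.04734534,  0.00210173,  0.02254656]), 'gripper_width': 1.0061787002841514}
0.011
top [[495.57693751   0.         251.07078478]
 [  0.         495.57693751 189.58527709]
 [  0.           0.           1.        ]] [[ 0.02671373 -0.99947924 -0.01810023]
 [-0.99499375 -0.02484082 -0.09680071]
 [ 0.09630067  0.02059553 -0.99513919]] [-0.04806585  0.60717798  1.4197252 ]
side [[406.57824454   0.         260.72197917]
 [  0.         406.57824454 194.45072764]
 [  0.           0.           1.        ]] [[-0.99554834 -0.09315734 -0.01432541]
 [-0.04425572  0.59621703 -0.80160257]
 [ 0.08321622 -0.79740013 -0.59768562]] [0.60245658 0.03656567 1.17973763]
```

View pics/top0.png

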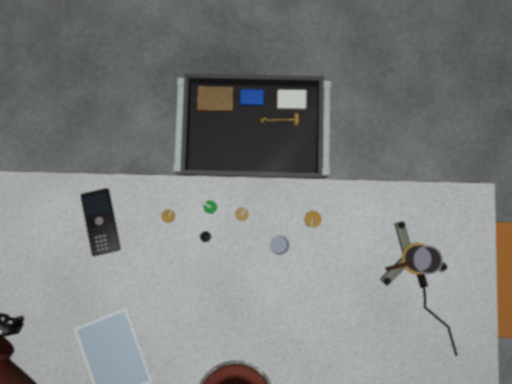

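View pics/side0.png

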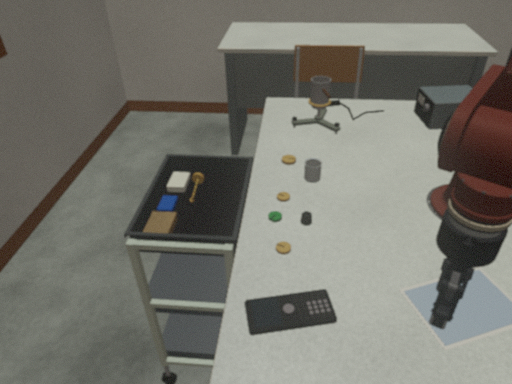

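The top view shows brass discs at (168,216), (242,214) and (313,219), and a green look-alike at (210,207). The stopper is at (205,237), the cup at (280,245), the calculator at (100,222) and the stand at (420,258). The tray opening spans columns 187–323, with the bench edge at about row 177. I'll enlarge and measure.

```bash
cat > h.py <<'E'
import numpy as np, cv2
from plant import readout, cams
def ray(f,u,v,z):
    d=f["R"].T@np.linalg.solve(f["mtx"],[u,v,1.]); c=-f["R"].T@f["t"]
    return c+d*(z-c[2])/d[2]
def proj(f,X):
    p=f["mtx"]@(f["R"]@np.array(X)+f["t"]); return p[:2]/p[2]
def blobs(f,lo,hi,amin=20):
    h=cv2.cvtColor(f["image"],cv2.COLOR_RGB2HSV); m=cv2.inRange(h,lo,hi)
    m=cv2.morphologyEx(m,cv2.MORPH_CLOSE,np.ones((5,5)))
    n,l,s,c=cv2.connectedComponentsWithStats(m)
    return [(c[i],s[i]) for i in range(1,n) if s[i,4]>=amin]
E
python3 - <<'E'
from h import *
T=cams.grab_frame("top");S=cams.grab_frame("side")
for n,f in(("top",T),("side",S)):
  for nm,lo,hi in(("brass",(8,90,60),(30,255,255)),("green",(40,90,40),(85,255,255)),("dark",(0,0,0),(180,255,60))):
    for c,s in blobs(f,lo,hi):
      if s[4]<6000: print(n,nm,c.round(1),s,ray(f,*c,0.006).round(3))
for u,v in((20,173),(100,175),(180,178),(400,182),(480,184)): print(ray(T,u,v,0).round(3))
cr=T["image"][165:285,70:330,::-1]
cv2.imwrite("pics/crop_top.png",cv2.resize(cr,None,fx=3,fy=3,interpolation=cv2.INTER_CUBIC))
cr=S["image"][90:340,225:385,::-1]
cv2.imwrite("pics/crop_side.png",cv2.resize(cr,None,fx=2.4,fy=2.4,interpolation=cv2.INTER_CUBIC))
E
```

```text
top brass [214.7  98.1] [197  86  37  26 902] [0.886 0.086 0.006]
top brass [282.7 119.1] [260 112  39  14 183] [ 0.826 -0.121  0.006]
top brass [241.3 214.2] [236 209  11  11  92] [ 0.536 -0.005  0.006]
top brass [167.4 215.7] [162 210  12  12 114] [0.527 0.214 0.006]
top brass [312.6 218.6] [305 211  16  16 196] [ 0.529 -0.215  0.006]
top brass [504.1 277.8] [ 496  222   16  116 1719] [ 0.372 -0.771  0.006]
top brass [406.9 259.4] [387 243  35  32 237] [ 0.417 -0.491  0.006]
top green [209.9 206.7] [204 201  12  12 107] [0.556 0.089 0.006]
top dark [ 98.6 215.9] [  82  189   35   66 1291] [0.52  0.419 0.006]
top dark [401.  224.9] [398 223   6   5  25] [ 0.517 -0.474  0.006]
top dark [204.8 236.2] [201 232   8   9  55] [0.469 0.101 0.006]
top dark [408.8 258.6] [392 247  27  23 164] [ 0.42  -0.497  0.006]
top dark [435.  261.4] [426 248  20  24 201] [ 0.414 -0.573  0.006]
top dark [421.9 280.4] [418 275   9  13  74] [ 0.358 -0.534  0.006]
top dark [386.5 280.2] [384 278   6   6  28] [ 0.356 -0.432  0.006]
top dark [ 10.2 352.1] [   0  314   35   70 1118] [0.119 0.655 0.006]
top dar
[... 2166 characters left out ...]
66.5 179.2] [ 58 174  15  11  75] [ 1.24  -0.044  0.006]
side dark [ 24.6 230.6] [  0 191  58  79 666] [1.237 0.205 0.006]
side dark [460.8 261.3] [ 432  210   75  117 3407] [0.089 0.229 0.006]
side dark [306.2 219.2] [303 213   7  11  50] [0.468 0.098 0.006]
side dark [181.3 252.6] [141 250  82   6 132] [0.785 0.254 0.006]
side dark [284.4 312.9] [ 246  291   89   43 2224] [0.514 0.418 0.006]
side dark [187.3 311.7] [156 308  66   8 210] [0.726 0.432 0.006]
side dark [189.3 354.4] [167 351  47   7 180] [0.698 0.533 0.006]
side dark [168.8 378. ] [162 373  14  11 135] [0.725 0.584 0.006]
[0.644 0.667 0.   ]
[0.644 0.424 0.   ]
[0.641 0.182 0.   ]
[ 0.645 -0.473  0.   ]
[ 0.645 -0.709  0.   ]
```

View pics/crop_top.png

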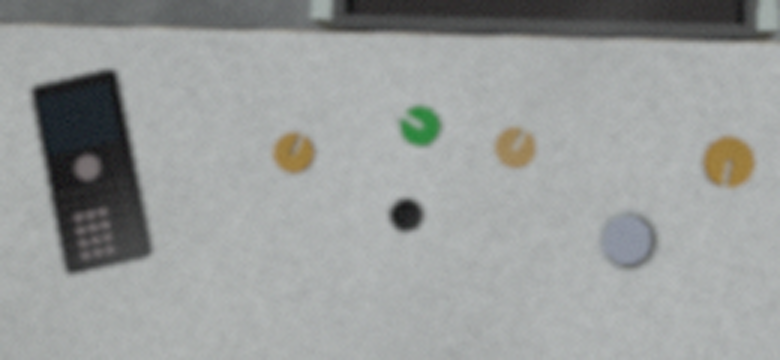

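View pics/crop_side.png

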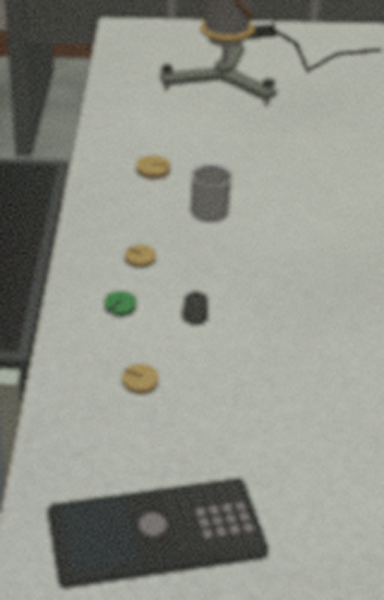

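Three brass discs fit:
- A, 16 px wide, at (313,219).
- B and C, 11–12 px wide, at (168,216) and (241,214).

The one at (210,207) is green, so I leave it alone. The crop confirms this. Next come the tray opening and the tool axes.

```bash
python3 - <<'E'
from h import *
from scipy.spatial.transform import Rotation as Ro
s=readout.state();q=s["tool_rot"];print(Ro.from_quat(q[[1,2,3,0]]).as_matrix().round(3))
T=cams.grab_frame("top")
g=cv2.cvtColor(T["image"],cv2.COLOR_RGB2GRAY)
print(g[160,170:200],g[160,310:340]);print(g[160:190,250])
cr=T["image"][60:190,165:340,::-1]
cv2.imwrite("pics/tray.png",cv2.resize(cr,None,fx=4.4,fy=4.4,interpolation=cv2.INTER_CUBIC))
for u,v in((182,160),(187,160),(323,160),(328,160),(182,172),(328,176)): print(ray(T,u,v,-.004).round(3))
# cup: centre and rim by height
for (u,v) in((279.5,245),): print(ray(T,u,v,.06).round(3))
E
```

```text
[[ 0.898 -0.001  0.44 ]
 [-0.44  -0.001  0.898]
 [-0.    -1.    -0.001]]
[109 108 108 115 135 153 162 167 166 160 133 101  79  74  63  47  27  22
  37  40  42  45  46  44  44  42  44  46  46  43] [ 45  45  46  45  46  40  27  38  58  74  78  87 111 144 162 167 168 165
 154 135 117 113 111 114 113 110 113 116 119 118]
[ 46  47  46  46  48  48  47  49  48  49  52  64  79  82  81  76  97 136
 161 169 170 169 170 170 173 173 173 173 172 171]
[ 0.696  0.179 -0.004]
[ 0.696  0.164 -0.004]
[ 0.706 -0.245 -0.004]
[ 0.706 -0.26  -0.004]
[ 0.659  0.178 -0.004]
[ 0.658 -0.261 -0.004]
[ 0.45  -0.118  0.06 ]
```

View pics/tray.png

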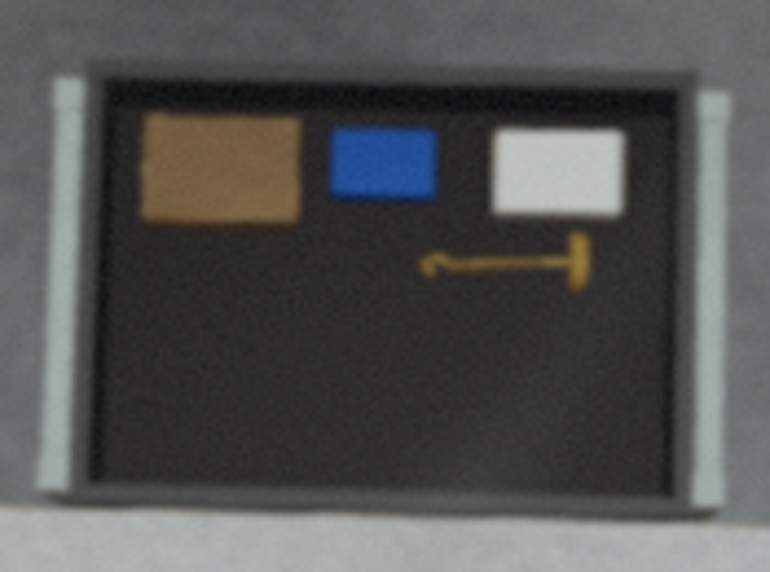

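Emit:
{"fn": "play_rows", "kwargs": {
  "slide": [
    [0,0,0],
    [3.4,0,-1.5],
    [3.5,0,-1.5],
    [3.5,0,-1.5],
    [3.5,0,-1.5],
    [3.5,0,-1.5],
    [3.5,0,-1.5],
    [3.5,0,-1.6],
    [3.5,0,-1.6],
    [3.5,0,-1.6],
    [3.2,0,-1.6],
    [0,0,0]
  ],
  "yaw": [7,0,0,0,0,0,0,0,0,0,0,0],
  "grip": [1,1,1,1,1,1,1,1,1,1,1,1]
}}

```text
time: 1.45
tool_pos: [0.4824, 0.2401, 0.2423]
tool_rot: [-0.677, 0.678, -0.203, 0.204]
contact_force: [0.6, 0.7, 0.7]
gripper_width: 0.002
```

```bash
cat >> h.py <<'E'
from scipy.spatial.transform import Rotation as Ro
def st(tgt=None):
    s=readout.state();q=s["tool_rot"];M=Ro.from_quat(q[[1,2,3,0]]).as_matrix()
    th=np.degrees(np.arctan2(M[1,0],M[0,0]))
    print("t",round(s["time"],2),"p",s["tool_pos"].round(4),"th",th.round(2),"tilt",M[2].round(3),"F",s["contact_force"].round(1),"w",round(s["gripper_width"],3))
    if tgt is not None: print("tool-axes cm to target",(100*M.T@(np.array(tgt)-s["tool_pos"])).round(2))
    return s
E
python3 -c "
from h import *
st([0.481,0.244,0.014])"
```

```text
t 1.45 p [0.4824 0.2401 0.2423] th -33.4 tilt [ 0.001 -1.    -0.001] F [0.6 0.7 0.7] w 0.002
tool-axes cm to target [-0.36 22.82  0.26]
```

Emit:
{"fn": "play_rows", "kwargs": {
  "slide": [
    [-0.4,4,0.2],
    [0,4,0],
    [0,4,0],
    [0,4,0],
    [0,3,0],
    [0,2,0],
    [0,1,0],
    [0,0,0]
  ],
  "yaw": [0,0,0,0,0,0,0,0],
  "grip": [1,1,1,1,1,1,1,1]
}}

```text
time: 2.25
tool_pos: [0.4772, 0.247, 0.0209]
tool_rot: [-0.677, 0.678, -0.202, 0.2]
contact_force: [-0.5, 0.8, 0.3]
gripper_width: -0.0
```

```bash
python3 -c "
from h import *
st([0.481,0.244,0.014])
S=cams.grab_frame('side');T=cams.grab_frame('top')
a=cv2.resize(S['image'][170:320,220:360,::-1],None,fx=2.8,fy=2.8);b=cv2.resize(T['image'][165:265,110:210,::-1],None,fx=4,fy=4)
h=400;a=cv2.resize(a,(374,400));cv2.imwrite('pics/b1.png',np.hstack([a,b]))
print(proj(S,[.481,.244,.003]),proj(T,[.481,.244,.003]))"
```

```text
t 2.25 p [0.4772 0.247  0.0209] th -33.09 tilt [-0.002 -1.    -0.002] F [-0.5  0.8  0.3] w -0.0
tool-axes cm to target [ 0.49  0.69 -0.05]
[300.77747594 257.36026642] [156.84112386 230.84755578]
```

View pics/b1.png

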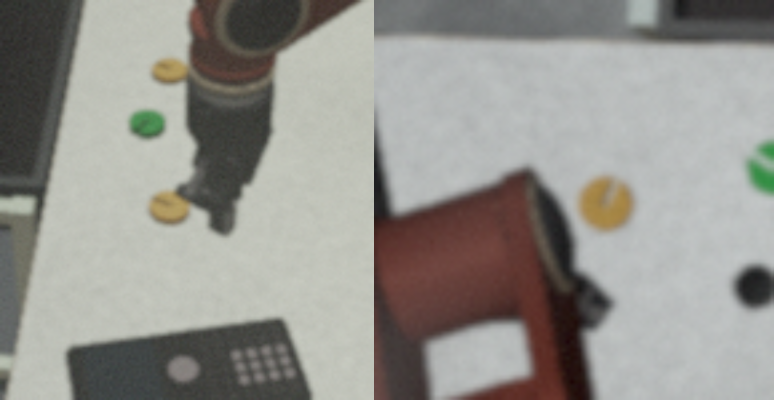

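Emit:
{"fn": "play_rows", "kwargs": {
  "slide": [
    [0,0.4,0],
    [0.7,0.3,0],
    [0.7,0,0],
    [0.4,0,0],
    [0.3,0,0],
    [0.2,0,0],
    [0.2,0,0],
    [0.2,0,0],
    [0.2,0,0],
    [0.2,0,0],
    [0.3,0,0],
    [0.4,0,0]
  ],
  "yaw": [0,0,0,0,0,0,0,0,0,0,0,0],
  "grip": [1,1,1,1,1,1,1,1,1,1,1,1]
}}

```text
time: 3.55
tool_pos: [0.5104, 0.2262, 0.0153]
tool_rot: [-0.678, 0.678, -0.201, 0.201]
contact_force: [-0.8, 0.5, -0.4]
gripper_width: 0.002
```

```bash
python3 -c "
from h import *
st([0.481,0.244,0.014])
T=cams.grab_frame('top')
for c,s in blobs(T,(8,90,60),(30,255,255)): print(c.round(1),s,ray(T,*c,.005).round(3))"
```

```text
t 3.55 p [0.5104 0.2262 0.0153] th -33.1 tilt [-0. -1. -0.] F [-0.8  0.5 -0.4] w 0.002
tool-axes cm to target [-3.44  0.13 -0.12]
[214.9  98.5] [197  86  37  26 932] [0.885 0.085 0.005]
[282.7 119.1] [260 112  39  14 185] [ 0.826 -0.121  0.005]
[171.4 212.6] [167 207   9  12  71] [0.536 0.203 0.005]
[241.2 214.2] [236 209  11  11  92] [ 0.537 -0.005  0.005]
[312.6 218.6] [305 211  16  16 196] [ 0.529 -0.215  0.005]
[504.1 277.9] [ 496  222   16  116 1713] [ 0.372 -0.771  0.005]
[406.8 259.9] [387 243  35  32 252] [ 0.416 -0.491  0.005]
```

Emit:
{"fn": "play_rows", "kwargs": {
  "slide": [
    [0.5,0.1,0],
    [0.6,0,0],
    [0.7,0,0],
    [0.8,0,0],
    [0.8,0,0],
    [0.8,0,0],
    [0.8,0,0],
    [0.8,0,0],
    [0.8,0,0],
    [0.8,0,0],
    [0.7,0,0],
    [0.5,0,0]
  ],
  "yaw": [0,0,0,0,0,0,0,0,0,0,0,0],
  "grip": [1,1,1,1,1,1,1,1,1,1,1,1]
}}

```text
time: 4.8
tool_pos: [0.583, 0.1789, 0.0144]
tool_rot: [0.678, -0.678, 0.202, -0.202]
contact_force: [-0.5, 0.7, -0.3]
gripper_width: 0.002
```

```bash
python3 -c "
from h import *
st([0.481,0.244,0.014])
for n in('top','side'):
  T=cams.grab_frame(n);print(n)
  for c,s in blobs(T,(8,90,60),(30,255,255)): print(c.round(1),s,ray(T,*c,.005).round(3)) if 150<c[1]<260 else 0
cv2.imwrite('pics/b2.png',T['image'][:,:,::-1])"
```

```text
t 4.8 p [0.583  0.1789 0.0144] th -33.13 tilt [ 0. -1.  0.] F [-0.5  0.7 -0.3] w 0.002
tool-axes cm to target [-12.1    0.04  -0.12]
top
[190.9 188.4] [190 185   3   8  21] [0.61  0.148 0.005]
[241.2 214.2] [236 209  11  11  92] [ 0.537 -0.005  0.005]
[312.5 218.6] [305 211  16  16 196] [ 0.529 -0.215  0.005]
[406.8 260. ] [387 243  35  32 253] [ 0.416 -0.491  0.005]
side
[ 94.6 164.9] [   0  101  228  169 2899] [ 1.185 -0.135  0.005]
[260.1 176.2] [247 167  29  16 219] [ 0.617 -0.108  0.005]
[473.4 199. ] [ 432  171   71   59 2274] [-0.023 -0.034  0.005]
[196.  183.5] [189 172  16  31 209] [ 0.816 -0.052  0.005]
[282.4 196.4] [277 193  12   8  81] [ 0.54  -0.005  0.005]
[160.7 222. ] [143 211  34  22 563] [0.873 0.14  0.005]
[252.4 232.1] [247 227  12  10  82] [0.613 0.162 0.005]
```

View pics/b2.png

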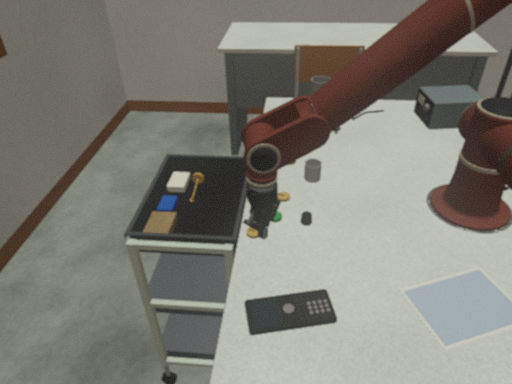

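The side view shows the small weight at (252,232), square in front of the fingertips and on course for the tray mouth.

Emit:
{"fn": "play_rows", "kwargs": {
  "slide": [
    [0.5,0,0],
    [0.7,0,0],
    [0.8,0,0],
    [0.8,0,0],
    [0.8,0,0],
    [0.8,0,0],
    [0.8,0,0],
    [0.8,0,0],
    [0.8,0,0],
    [0.8,0,0],
    [0.6,0,0],
    [0.3,0,0]
  ],
  "yaw": [0,0,0,0,0,0,0,0,0,0,0,0],
  "grip": [1,1,1,1,1,1,1,1,1,1,1,1]
}}

```text
time: 6.1
tool_pos: [0.6543, 0.1324, 0.0144]
tool_rot: [0.678, -0.678, 0.201, -0.202]
contact_force: [-0.6, 0.4, 0.2]
gripper_width: -0.001
```

```bash
python3 -c "
from h import *
st([0.481,0.244,0.014])
T=cams.grab_frame('side')
cv2.imwrite('pics/b3.png',cv2.resize(T['image'][140:300,120:320,::-1],None,fx=3.5,fy=3.5))"
```

```text
t 6.1 p [0.6543 0.1324 0.0144] th -33.14 tilt [ 0. -1.  0.] F [-0.6  0.4  0.2] w -0.001
tool-axes cm to target [-20.61   0.03  -0.13]
```

View pics/b3.png

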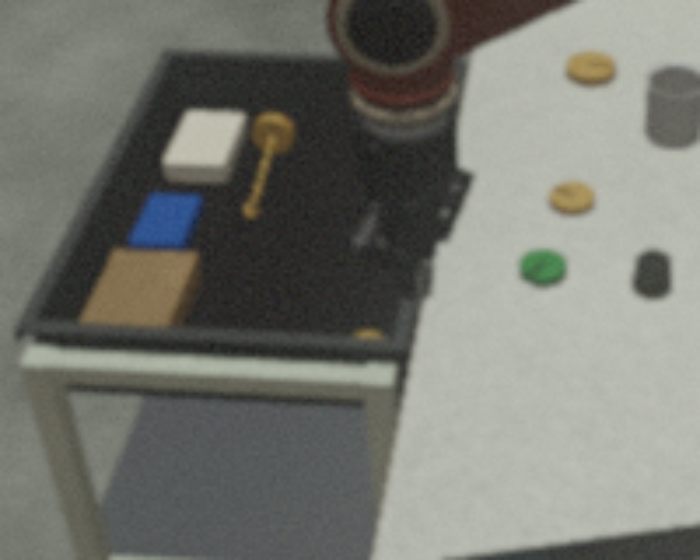

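The first small weight lies in the tray, at crop (370,335). C is next.

Emit:
{"fn": "play_rows", "kwargs": {
  "slide": [
    [0,-3,0],
    [0,-4,0],
    [0,-4,0],
    [0,0,0],
    [-3.5,0,-2.7],
    [-3.5,0,-2.7],
    [-3.5,0,-2.8],
    [-3.5,0,-2.8],
    [-3.5,0,-2.7],
    [0,0,0],
    [0,0,0]
  ],
  "yaw": [-8.3,-8.3,-8.3,-8.2,0,0,0,0,0,0,0],
  "grip": [1,1,1,1,1,1,1,1,1,1,1]
}}

```text
time: 7.25
tool_pos: [0.4781, -0.0044, 0.1244]
tool_rot: [0.707, -0.707, 0.0, -0.001]
contact_force: [0.5, -0.5, 0.3]
gripper_width: -0.001
```

```bash
python3 -c "
from h import *
st([0.48,-0.005,0.014])
S=cams.grab_frame('side');print(proj(S,[.537,-.005,.005]))
for c,s in blobs(S,(8,90,60),(30,255,255)): print(c.round(1),s,ray(S,*c,.005).round(3)) if 150<c[1]<280 else 0"
```

```text
t 7.25 p [ 0.4781 -0.0044  0.1244] th -0.09 tilt [ 0.001 -1.     0.   ] F [ 0.5 -0.5  0.3] w -0.001
tool-axes cm to target [ 0.18 11.04 -0.06]
[283.36347889 196.37881817]
[ 95.1 164.3] [   0  101  228  170 2934] [ 1.185 -0.139  0.005]
[288.4 159.2] [282 156  13   8  84] [ 0.53  -0.218  0.005]
[195.9 183.7] [189 172  15  31 202] [ 0.816 -0.051  0.005]
[469.4 178.1] [463 173  15  10  34] [-0.046 -0.145  0.005]
[466.8 208.2] [ 431  186   81   44 1547] [0.01  0.012 0.005]
[283.  196.4] [278 193  11   8  73] [ 0.538 -0.005  0.005]
[160.7 221.9] [143 211  34  22 570] [0.873 0.139 0.005]
```

Emit:
{"fn": "play_rows", "kwargs": {
  "slide": [
    [0,3,0],
    [0,4,0],
    [0,3,0],
    [0,1,0],
    [0,0,0],
    [0.7,0,0],
    [0.7,0,0],
    [0.4,0,0],
    [0.3,0,0],
    [0.2,0,0],
    [0.2,0,0],
    [0.2,0,0]
  ],
  "yaw": [0,0,0,0,0,0,0,0,0,0,0,0],
  "grip": [1,1,1,1,1,1,1,1,1,1,1,1]
}}

```text
time: 8.5
tool_pos: [0.5055, -0.0041, 0.0143]
tool_rot: [-0.707, 0.707, -0.0, 0.0]
contact_force: [-0.3, -0.1, -0.3]
gripper_width: -0.0
```

Emit:
{"fn": "play_rows", "kwargs": {
  "slide": [
    [0.2,0,0],
    [0.2,0,0],
    [0.3,0,0],
    [0.4,0,0],
    [0.5,0,0],
    [0.6,0,0],
    [0.7,0,0],
    [0.8,0,0],
    [0.8,0,0],
    [0.7,0,0],
    [0.5,0,0],
    [0.3,0,0]
  ],
  "yaw": [0,0,0,0,0,0,0,0,0,0,0,0],
  "grip": [1,1,1,1,1,1,1,1,1,1,1,1]
}}

```text
time: 9.7
tool_pos: [0.5661, -0.0042, 0.0143]
tool_rot: [-0.707, 0.707, -0.0, 0.0]
contact_force: [-0.5, 0.3, 0.7]
gripper_width: 0.003
```

```bash
python3 -c "
from h import *
st([0.645,-0.005,0.014])
for n in('side','top'):
  S=cams.grab_frame(n);print(n)
  for c,s in blobs(S,(8,90,60),(30,255,255)): print(c.round(1),s,ray(S,*c,.005).round(3)) if 150<c[1]<280 else 0"
```

```text
t 9.7 p [ 0.5661 -0.0042  0.0143] th -0.02 tilt [ 0. -1. -0.] F [-0.5  0.3  0.7] w 0.003
tool-axes cm to target [ 7.89  0.03 -0.08]
side
[ 94.8 164.8] [   0  101  228  169 2908] [ 1.185 -0.136  0.005]
[290.  159.3] [286 155   9   9  61] [ 0.525 -0.218  0.005]
[466.5 203.3] [ 431  168   78   61 1572] [ 0.003 -0.011  0.005]
[195.8 183.7] [189 172  15  31 205] [ 0.816 -0.051  0.005]
[263.6 195.4] [258 192  13   8  77] [ 0.597 -0.006  0.005]
[160.8 222. ] [143 211  34  22 569] [0.873 0.139 0.005]
[486.3 227.2] [480 223  18   7  39] [-0.017  0.093  0.005]
top
[202.5 161.8] [196 155  15  14 163] [0.69  0.116 0.005]
[312.5 218.6] [305 211  16  16 197] [ 0.529 -0.215  0.005]
[504.1 278. ] [ 496  222   16  116 1712] [ 0.372 -0.771  0.005]
[406.9 259.8] [387 243  35  32 251] [ 0.416 -0.492  0.005]
```

Emit:
{"fn": "play_rows", "kwargs": {
  "slide": [
    [0.4,0,0],
    [0.6,0,0],
    [0.8,0,0],
    [0.9,0,0],
    [0.9,0,0],
    [0.9,0,0],
    [0.9,0,0],
    [0.8,0,0],
    [0.8,0,0],
    [0.8,0,0],
    [0.6,0,0],
    [0.3,0,0]
  ],
  "yaw": [0,0,0,0,0,0,0,0,0,0,0,0],
  "grip": [1,1,1,1,1,1,1,1,1,1,1,1]
}}

```text
time: 11.0
tool_pos: [0.6533, -0.0042, 0.0144]
tool_rot: [-0.707, 0.707, 0.0, 0.0]
contact_force: [-0.5, -0.1, 0.2]
gripper_width: 0.0
```

```bash
python3 -c "
from h import *
st([0.645,-0.005,0.014])
T=cams.grab_frame('side')
cv2.imwrite('pics/c3.png',cv2.resize(T['image'][140:300,120:320,::-1],None,fx=3.5,fy=3.5))"
```

```text
t 11.0 p [ 0.6533 -0.0042  0.0144] th -0.01 tilt [ 0.001 -1.    -0.   ] F [-0.5 -0.1  0.2] w 0.0
tool-axes cm to target [-0.83  0.04 -0.08]
```

View pics/c3.png

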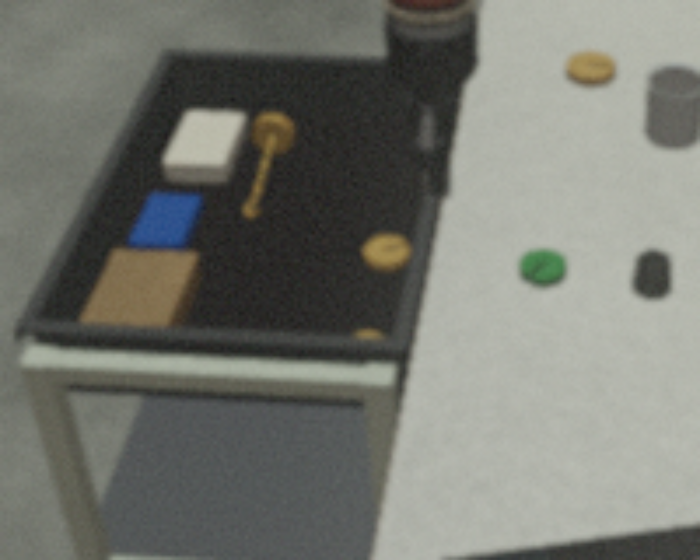

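C is in the tray as well, at crop (387,250). A is next.

Emit:
{"fn": "play_rows", "kwargs": {
  "slide": [
    [0,-3,0],
    [0,-4,0],
    [0,-4,0],
    [0,0,0],
    [-3.6,0,-2.1],
    [-3.7,0,-2.1],
    [-3.7,0,-2.1],
    [-3.7,0,-2.1],
    [-3.7,0,-2.1],
    [-3.7,0,-2.1],
    [-3.6,0,-2.1],
    [0,0,0]
  ],
  "yaw": [-7.4,-7.4,-7.4,0,0,0,0,0,0,0,0,0],
  "grip": [1,1,1,1,1,1,1,1,1,1,1,1]
}}

```text
time: 12.25
tool_pos: [0.4673, -0.2401, 0.1237]
tool_rot: [-0.694, 0.694, 0.133, -0.135]
contact_force: [0.6, 1.3, -0.1]
gripper_width: 0.003
```

```bash
python3 -c "
from h import *
st([0.4715,-0.2385,0.014])
for n in('side','top'):
  S=cams.grab_frame(n);print(n)
  for c,s in blobs(S,(8,90,60),(30,255,255)): print(c.round(1),s,ray(S,*c,.006).round(3)) if 150<c[1]<280 else 0
cv2.imwrite('pics/a1.png',S['image'][:,:,::-1])"
```

```text
t 12.25 p [ 0.4673 -0.2401  0.1237] th 21.84 tilt [-0.002 -1.    -0.   ] F [ 0.6  1.3 -0.1] w 0.003
tool-axes cm to target [ 4.700e-01  1.097e+01 -1.000e-02]
side
[ 95.  164.5] [   0  101  228  170 2928] [ 1.184 -0.136  0.006]
[490.1 153.7] [446 134  66  40 794] [-0.162 -0.301  0.006]
[288.4 159.2] [283 155  12   9  85] [ 0.53  -0.216  0.006]
[195.9 183.5] [189 172  16  31 204] [ 0.816 -0.051  0.006]
[470.9 211.1] [ 431  187   78   43 1574] [0.003 0.026 0.006]
[229.8 211.6] [223 207  14  11 121] [0.687 0.08  0.006]
[160.7 222. ] [143 211  34  22 572] [0.873 0.141 0.006]
top
[202.5 161.8] [196 155  14  14 163] [0.69  0.116 0.006]
[243.6 162.1] [237 155  15  15 166] [ 0.692 -0.007  0.006]
[313.8 219.1] [305 211  23  17 226] [ 0.528 -0.219  0.006]
[504.1 277.9] [ 496  222   16  116 1713] [ 0.372 -0.771  0.006]
[406.6 259.9] [387 243  35  32 251] [ 0.416 -0.491  0.006]
```

View pics/a1.png

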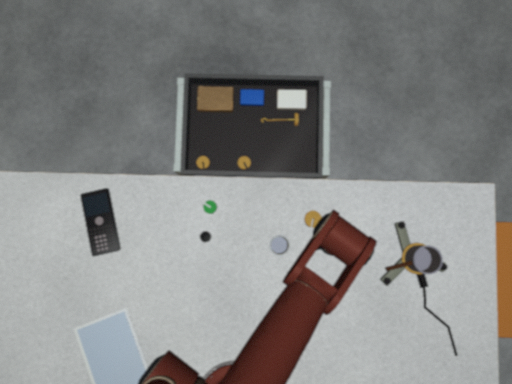

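Both small weights are inside the tray at (202,162) and (244,162). A is untouched at (313,219).

Emit:
{"fn": "play_rows", "kwargs": {
  "slide": [
    [0,3,0],
    [0,4,0],
    [0,3,0],
    [0,0.9,0],
    [0,0,0],
    [0.8,0,0],
    [0.8,0,0],
    [0.5,0,0],
    [0.3,0,0],
    [0.2,0,0],
    [0.2,0,0],
    [0.2,0,0]
  ],
  "yaw": [0,0,0,0,0,0,0,0,0,0,0,0],
  "grip": [1,1,1,1,1,1,1,1,1,1,1,1]
}}

```text
time: 13.55
tool_pos: [0.4976, -0.2261, 0.0153]
tool_rot: [-0.694, 0.694, 0.136, -0.136]
contact_force: [-1.0, -0.5, 1.2]
gripper_width: -0.003
```

Emit:
{"fn": "play_rows", "kwargs": {
  "slide": [
    [0.2,0,0],
    [0.2,0,0],
    [0.2,0,0],
    [0.3,0,0],
    [0.4,0,0],
    [0.5,0,0],
    [0.6,0,0],
    [0.7,0,0],
    [0.7,0,0],
    [0.6,0,0],
    [0.4,0,0],
    [0.2,0,0]
  ],
  "yaw": [0,0,0,0,0,0,0,0,0,0,0,0],
  "grip": [1,1,1,1,1,1,1,1,1,1,1,1]
}}

```text
time: 14.75
tool_pos: [0.5446, -0.2069, 0.0153]
tool_rot: [0.694, -0.694, -0.136, 0.136]
contact_force: [-1.7, -0.2, 0.5]
gripper_width: -0.001
```

```bash
python3 -c "
from h import *
st([0.648,-0.165,0.014])
for n in('top','side'):
  S=cams.grab_frame(n);print(n)
  for c,s in blobs(S,(8,90,60),(30,255,255)): print(c.round(1),s,ray(S,*c,.006).round(3)) if 150<c[1]<280 else 0
cv2.imwrite('pics/a2.png',cv2.resize(S['image'][90:250,150:350,::-1],None,fx=3.5,fy=3.5))"
```

```text
t 14.75 p [ 0.5446 -0.2069  0.0153] th 22.21 tilt [-0. -1.  0.] F [-1.7 -0.2  0.5] w -0.001
tool-axes cm to target [11.16  0.13 -0.03]
top
[202.5 161.8] [195 155  15  14 164] [0.69  0.116 0.006]
[243.7 162.1] [237 155  15  15 166] [ 0.692 -0.008  0.006]
[504.1 277.9] [ 496  222   16  116 1712] [ 0.372 -0.771  0.006]
[406.7 259.8] [387 243  35  32 246] [ 0.416 -0.491  0.006]
side
[ 95.4 164.3] [   0  101  228  169 2914] [ 1.183 -0.138  0.006]
[461.  151.3] [454 146  16  12  84] [-0.068 -0.311  0.006]
[274.1 161.5] [268 158  14   8  91] [ 0.578 -0.198  0.006]
[507.1 166.5] [499 158  13  21 101] [-0.188 -0.221  0.006]
[195.9 183.5] [189 172  16  31 206] [ 0.816 -0.051  0.006]
[465.6 210.5] [ 431  185   75   45 1280] [0.017 0.025 0.006]
[229.7 211.4] [223 206  14  12 123] [0.687 0.08  0.006]
[160.7 222. ] [143 211  34  22 571] [0.873 0.141 0.006]
```

View pics/a2.png

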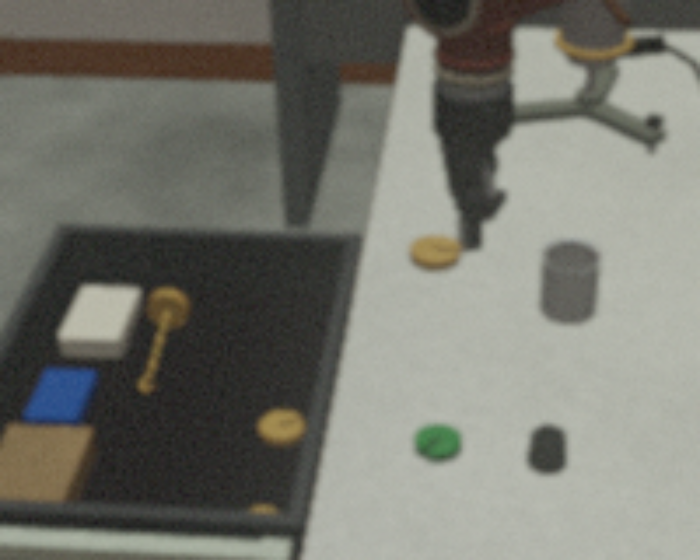

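A is square on the fingertips at side crop (435,252), so I continue.

Emit:
{"fn": "play_rows", "kwargs": {
  "slide": [
    [0.4,0,0],
    [0.6,0,0],
    [0.8,0,0],
    [0.8,0,0],
    [0.8,0,0],
    [0.8,0,0],
    [0.8,0,0],
    [0.8,0,0],
    [0.8,0,0],
    [0.8,0,0],
    [0.8,0,0],
    [0.8,0,0]
  ],
  "yaw": [0,0,0,0,0,0,0,0,0,0,0,0],
  "grip": [1,1,1,1,1,1,1,1,1,1,1,1]
}}

```text
time: 16.05
tool_pos: [0.6283, -0.1729, 0.0155]
tool_rot: [-0.694, 0.694, 0.136, -0.136]
contact_force: [-0.9, -0.7, 0.0]
gripper_width: -0.003
```

Emit:
{"fn": "play_rows", "kwargs": {
  "slide": [
    [0.8,0,0],
    [0.7,0,0],
    [0.5,0,0],
    [0.3,0,0],
    [0,0,0],
    [0,0,0]
  ],
  "yaw": [0,0,0,0,0,0],
  "grip": [1,1,1,1,1,1]
}}

```text
time: 16.65
tool_pos: [0.6487, -0.1645, 0.0152]
tool_rot: [0.694, -0.694, -0.136, 0.136]
contact_force: [-0.9, 0.8, 0.4]
gripper_width: -0.001
```

```bash
python3 -c "
from h import *
st([0.648,-0.165,0.014])
S=cams.grab_frame('side')
cv2.imwrite('pics/a3.png',cv2.resize(S['image'][90:250,150:350,::-1],None,fx=3.5,fy=3.5))"
```

```text
t 16.65 p [ 0.6487 -0.1645  0.0152] th 22.18 tilt [-0. -1.  0.] F [-0.9  0.8  0.4] w -0.001
tool-axes cm to target [-0.08  0.12 -0.03]
```

View pics/a3.png

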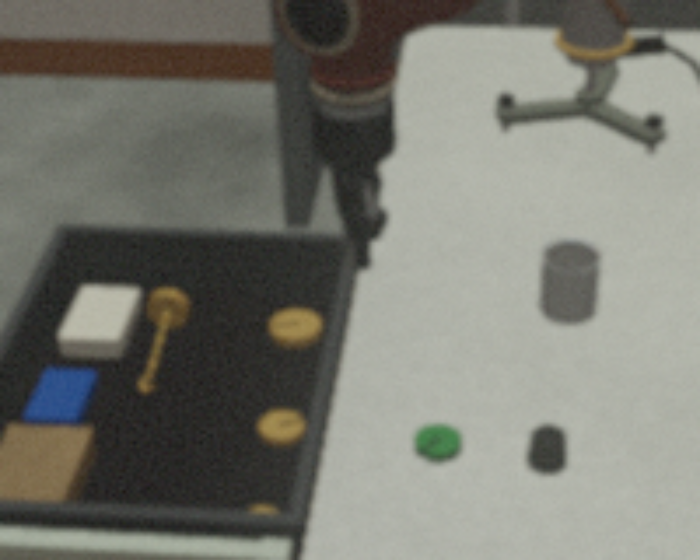

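All three weights are in the tray. I'll raise the arm, pull it back and check from above.

Emit:
{"fn": "play_rows", "kwargs": {
  "slide": [
    [0,-3,0],
    [0,-4,0],
    [0,-4,0],
    [0,-4,0],
    [-3,0,0],
    [-4,0,0],
    [-4,0,0],
    [-3,0,0],
    [0,0,0],
    [0,0,0]
  ],
  "yaw": [0,0,0,0,0,0,0,0,0,0],
  "grip": [1,1,1,1,1,1,1,1,1,1]
}}

```text
time: 17.7
tool_pos: [0.5188, -0.2176, 0.1655]
tool_rot: [-0.694, 0.694, 0.136, -0.135]
contact_force: [-0.3, 0.4, 0.1]
gripper_width: -0.003
```

```bash
python3 -c "
from h import *
st()
S=cams.grab_frame('top')
for c,s in blobs(S,(8,90,60),(30,255,255)): print('brass',c.round(1),ray(S,*c,-.065).round(3)) if 130<c[1]<280 else 0
for c,s in blobs(S,(0,0,0),(180,255,60)): print('dark',c.round(1),s[4],ray(S,*c,.006).round(3)) if 180<c[1]<260 else 0
for c,s in blobs(S,(40,90,40),(85,255,255)): print('green',c.round(1))
cv2.imwrite('pics/end.png',S['image'][:,:,::-1])"
```

```text
t 17.7 p [ 0.5188 -0.2176  0.1655] th 22.11 tilt [ 0.001 -1.    -0.   ] F [-0.3  0.4  0.1] w -0.003
brass [293.2 160.2] [ 0.713 -0.16  -0.065]
brass [202.5 161.8] [ 0.701  0.124 -0.065]
brass [243.6 162.2] [ 0.703 -0.005 -0.065]
brass [504.1 277.9] [ 0.367 -0.805 -0.065]
brass [406.7 260.1] [ 0.413 -0.512 -0.065]
brass [295.6 263.7] [ 0.393 -0.173 -0.065]
dark [ 98.2 214.5] 1195 [0.525 0.42  0.006]
dark [311.2 200.6] 60 [ 0.582 -0.21   0.006]
dark [318.9 227.7] 89 [ 0.503 -0.234  0.006]
dark [400.9 224.9] 22 [ 0.517 -0.474  0.006]
dark [340.3 250.2] 155 [ 0.439 -0.298  0.006]
dark [204.8 236.2] 52 [0.469 0.101 0.006]
dark [410.7 257.1] 116 [ 0.424 -0.502  0.006]
green [209.9 206.7]
```

View pics/end.png

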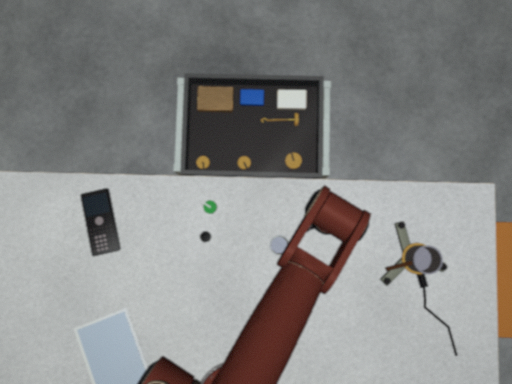

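The final top view shows the three brass discs at (202,162), (244,162) and (293,160), well inside the tray. The green one, the stopper, the cup, the calculator and the stand are where they were.

```bash
python3 -c "
from plant import workorder
print(workorder.job_done())"
```

```text
the job is handed in; nothing more can be done
None
```

I swept all three brass weights off the bench into the tray with closed fingertips and handed the job in at about 18 s of the 61 s allowed. I pushed each one slowly, at about 0.09 m/s or less. The hand-in reports no verdict.

- **Weights:** the last top view shows all three lying on the tray floor, about 30 mm or more clear of the side walls. Their depth below the rim was judged from the pictures, since there is no depth camera.
- **Things to leave in place:**
    - The green look-alike and the stopper measured at their starting pixels.
    - The calculator's dark blob shifted about 1 px (roughly 5 mm by its measured centre). The arm never went near it, so I put that down to noise in the colour mask.
    - The cup was partly hidden by the arm in the last view, and I checked it and the stand only by eye. Both look unmoved.
- **Robot:** the tool is raised clear, and the end-of-move force readings never went above about 2 N.

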